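# Offer the cover up to the sample loader's drive housing

## Task

First take the blue-capped setting block off the loader drive housing and put it back, upright and fully home, in the slot with the blue labels. Then pick up the cover by its handle, blue mark to the front like the housing's, and finish holding it level and still about 12 mm above the housing, all four of its holes centred over the threaded holes so that I can start the screws: do not put it down or let go, never let it touch the housing, and leave the other things where they are.

Things in the scene. Friction and masses are not known exactly. Their poses are not given: they have to be found in the camera images.
- block_blue_center (a point): Setting block with a blue cap, standing upright on the housing's mounting face at the start: steel, 36 x 24 x 55 mm (x, y, z), the top 10 mm blue, about 0.15 kg. Point: its centre, 27.5 mm above its underside. z is up; x is along its 36 mm side, y along its 24 mm side (the side to grip across).
- slot_blue_floor (a point): Empty storage slot with blue strips on its rim: one of three black sockets 58 x 64 x 35 mm in a row (62 mm pitch, order varies) on a 6 mm tray. Its well is 41 x 29 mm (x, y), 22 mm deep, 3 mm chamfer; a seated block stands out 33 mm. Point: centre of the well's floor, 19 mm above the bench; z up, x along the row and the well's long side.
- slot_orange_floor (a point): The slot with orange labels, same shape and axes: it belongs to another block and stays empty. Point: centre of its well's floor.
- block_green_center (a point): Bystander: a block like the blue one with a green cap, standing in the green slot of the row, beside or one place from the blue slot. Point: its centre.
- cover_handle (a point): Cover: aluminium plate 140 x 112 x 6 mm (x, y, z), about 0.3 kg, lying on a 3 mm blue mat, four through holes. Black bar handle along x: 84 mm long, 14 mm wide (y), 18 mm high, on two 12 mm posts. Point: the bar's centre, 36 mm above the plate's underside, over its centre (balanced there). z up; -x is the front, with a blue mark on the edge; +y left.
- housing_top (a point): Loader drive housing, fixed: grey and white box 160 x 130 mm (x, y), 45 mm high, four brass threaded holes in its flat top, flat black gasket between them; a rail with a black sample rack, up to 90 mm high, begins 80 mm behind its centre. Point: centre of the top (mounting face), 45 mm above the bench. z up; -x is the front, with a blue mark on the edge; +y left.
- hole_front_left (a point): The cover's front left hole, 14 mm. Point: its centre at the plate's underside, at x=-56, y=+42 mm from the plate's centre in the cover's axes. Axes as the cover's.
- hole_front_right (a point): The cover's front right hole, 14 mm. Point: its centre at the plate's underside, at x=-56, y=-42 mm from the plate's centre in the cover's axes. Axes as the cover's.
- hole_back_left (a point): The cover's back left hole, 14 mm. Point: its centre at the plate's underside, at x=+56, y=+28 mm from the plate's centre in the cover's axes. Axes as the cover's.
- hole_back_right (a point): The cover's back right hole, 14 mm. Point: its centre at the plate's underside, at x=+56, y=-28 mm from the plate's centre in the cover's axes. Axes as the cover's.
- thread_front_left (a point): The housing's front left threaded hole, 6 mm bore. Point: its mouth on the mounting face, at x=-56, y=+42 mm from the face's centre in the housing's axes. Axes as the housing's.
- thread_front_right (a point): The housing's front right threaded hole, 6 mm bore. Point: its mouth on the mounting face, at x=-56, y=-42 mm from the face's centre in the housing's axes. Axes as the housing's.
- thread_back_left (a point): The housing's back left threaded hole, 6 mm bore. Point: its mouth on the mounting face, at x=+56, y=+28 mm from the face's centre in the housing's axes. Axes as the housing's.
- thread_back_right (a point): The housing's back right threaded hole, 6 mm bore. Point: its mouth on the mounting face, at x=+56, y=-28 mm from the face's centre in the housing's axes. Axes as the housing's.
- screwdriver: Bystander: a screwdriver lying beyond the work. Point: middle of its underside.
- screw_dish: Bystander: small steel dish, 70 mm across, 25 mm high. Point: centre of its underside.
- bottle: Bystander: small white bottle with a blue label, 44 mm across, 80 mm high. Point: centre of its underside.
There are look-alikes about, which are no part of the job. Several things look just like the part that bears cover_handle: the one meant starts farthest from the robot's base.

How it is judged (in metres and radians):
On the way, in this order (a step that is already met when the one before it is completed fails the run):
1. the blue block stands fully home in the blue slot, let go, while the cover still lies where it was (horizontal distance between block_blue_center and slot_blue_floor below 0.006 m and z of block_blue_center in the frame of slot_blue_floor between 0.024 and 0.031 m and angle between block_blue_center's own z axis and vertical below 0.12 rad and contact force between block_blue and the fingers below 0.05 N and distance of cover_handle from where it was at the start of the episode below 0.03 m), for 0.2 s.
2. the cover is held in the fingers with all four holes over the threaded holes, clear of the housing (horizontal distance between hole_front_left and thread_front_left below 0.004 m and z of hole_front_left in the frame of housing_top between 0.004 and 0.022 m and horizontal distance between hole_front_right and thread_front_right below 0.004 m and z of hole_front_right in the frame of housing_top between 0.004 and 0.022 m and horizontal distance between hole_back_left and thread_back_left below 0.004 m and z of hole_back_left in the frame of housing_top between 0.004 and 0.022 m and horizontal distance between hole_back_right and thread_back_right below 0.004 m and z of hole_back_right in the frame of housing_top between 0.004 and 0.022 m and contact force between cover and the fingers above 1 N and contact force between cover and housing below 0.05 N and linear speed of cover below 0.02 m/s), for 0.2 s.
At the end, for the whole second after the job is handed in: Cover held still by the fingers, not touching the housing: each hole within 4 mm (horizontally) of its threaded hole, underside at each hole 4 to 22 mm above the face. Blue block let go in the blue slot: within 0.12 rad of upright, 6 mm of its centre and 3.5 mm of resting on its floor (all of step 2 and horizontal distance between block_blue_center and slot_blue_floor below 0.006 m and z of block_blue_center in the frame of slot_blue_floor between 0.024 and 0.031 m and angle between block_blue_center's own z axis and vertical below 0.12 rad and contact force between block_blue and the fingers below 0.05 N); the arm keeps its last pose, push and grip.
It fails at once if the cover touches the housing (contact force between cover and housing above 0.5 N).
It fails at once if the block green is moved more than 20 mm (distance of block_green_center from where it was at the start of the episode above 0.02 m).
It fails at once if the screwdriver is moved more than 20 mm (distance of screwdriver from where it was at the start of the episode above 0.02 m).
It fails at once if the screw dish is moved more than 20 mm (distance of screw_dish from where it was at the start of the episode above 0.02 m).
It fails at once if the bottle is moved more than 20 mm (distance of bottle from where it was at the start of the episode above 0.02 m).
It also fails if it takes over 64 s, if anything falls off the work surface, if the arm or the gripper's body presses on something with over 40 N, if the wrist force passes 120 N, or if a joint passes its speed limit or range.

## Robot

A 6-joint arm with a two-finger parallel gripper is mounted at the origin on the work surface. World frame = base frame: x ahead of the robot, y to its left, z up, the work surface at z = 0. Lengths are in m, angles in degrees, forces in N, time in s.
With the tool pointing down it reaches from about 0.375 to 0.9 m from the base axis. Payload 3.1 kg.
Tool frame: the origin (TCP) lies on the centre line of the jaws, within the pads' length; the fingertips stand 8 mm ahead of it and the grasp point (between the pads) lies 11 mm behind it (bot.tip_extent is the distance from the TCP to the fingertips, in m); z points along the fingers, y is the line along which they close (so a half turn about z gives the same grasp; the last joint's range is limited). The gripper opens to 87 mm and grips with 3 to 60 N. Pads are 19 mm wide; open, the fingers measure 117 mm over their backs; the gripper's body (75 mm by 190 mm) begins 51 mm behind the grasp point.
Start: joints at [-76.92, 30.224, 82.088, -0, 67.689, -10.227], TCP at [0.247, -0.574, 0.231] pointing down, gripper open.
Joint ranges: [-176.69, 176.69], [-43.24, 126.21], [12.49, 139.97], [-82, 262], [0, 151.66], [-163.58, 163.58]. Speed limits (degrees/s): [159.86, 159.86, 180, 180, 180, 180].

## Interface

Orientations are given as a 3x3 rotation matrix whose columns are the frame's x, y, z axes.
In Python, from rig import bot, vision, workorder gives the robot as it stands.
- The arm moves only by the shell command python3 -m handwheel 'ROWS'. ROWS is JSON, a list of rows, each an object with "delta_rot": the turn, a rotation vector about the tool's x, y, z in rad, a list of three; "xyz": the shift along the tool's x, y, z in mm, a list of three; "hand": the closure, from -1 (fully open) to 1 (shut). A call has exactly 5 rows; each row is the pose to reach, as a shift and turn from the pose commanded when the call began, along the tool's axes at that moment; what a row does not reach only later rows make up. A row lasts 1/8 s, in which the tool goes at most 62.5 mm and 10.7 degrees, less where a joint would pass 70% of its speed; a pose out of reach is approached as far as the arm can. A call with a gripper value outside its range is refused whole. The fingers move at their own pace and stop on an object; the grip force is fixed at half the most. Time passes only in rows, so rows that repeat a pose let the fingers close, or fill a call up. It gives the time, the measured TCP pose, the force, the opening and the grip force at its end, in the units of the state.
- bot.read_state(): the state, without advancing time (a new reading comes with each control period).
- vision.capture(name): name is "scene" or "side" or "wrist"; returns the picture (420x560x3 uint8, red, green, blue); there is no depth.
- vision.camera_model(name): a dict with "camera_matrix" (3x3 intrinsics, pixels), "camera_from_world" (4x4, takes a point from world to camera coordinates). Camera axes: x right, y up, looking along -z (the intrinsics and any distortion apply to the point x, -y, -z); pixel columns grow to the right and rows downward; lengths in m; the calibration is good to about 2 mm. A picture is of the moment at which its call begins: read the wrist's pose just before it. camera_model takes no time and is no camera call; for the wrist camera it gives the pose at the moment of the call.
- workorder.hand_in(): hands the job in; it is judged then, once.
The state is a dict: "time_s": time; "joint_positions": joint angles; "qvel": joint speeds; "tau": joint torques, N m; "position": TCP position; "tcp_rot": TCP orientation; "force": force on the tool from outside, world axes, zero at the start; "moment": the same for the moment, N m; "opening": opening from 0.0 (shut) to 1.0 (fully open); "grasp_force": force on a finger pad.
Only numpy, scipy, OpenCV 4.12 (cv2) and the standard library are available. Lean on these libraries where they do the work, as an engineer would, in place of code of your own. Each camera call takes 0.05 s, during which the arm holds its last target. There are 200 camera calls.

## Working session

There is one attempt and no reset: what is moved stays moved. The work goes in short steps, Python scripts to look and compute and a shell command to move; the robot and the scene stay as the last step left them, time stands still between calls to the robot, and variables do not carry over. Pictures are saved under pics/ and viewed, at most 10 in all, crops included, and the job is handed in when it is done.

```bash
mkdir -p pics; ls
python3 - <<'E'
from rig import bot,vision
import cv2
s=bot.read_state();print(s)
for n in ["scene","side"]:
    cv2.imwrite(f"pics/{n}0.png",vision.capture(n)[:,:,::-1]);print(n,vision.camera_model(n))
E
```

```text
pics
{'time_s': 0.0, 'joint_positions': array([-7.69196384e+01,  3.02781879e+01,  8.21554917e+01, -1.71258474e-03,
        6.76889704e+01, -1.02273788e+01]), 'qvel': array([ 0.05953569, -0.01435619,  0.11633707,  0.00338376, -0.0038466 ,
       -0.02723361]), 'tau': array([-3.84151517e-04, -4.40041316e+01, -1.76595587e+01,  6.32131635e-02,
        5.83287072e-02, -1.60490649e-04]), 'position': array([ 0.24714937, -0.57328747,  0.22958492]), 'tcp_rot': array([[ 9.18388525e-01,  3.95679486e-01, -5.11400537e-04],
       [ 3.95679659e-01, -9.18386240e-01,  2.07884524e-03],
       [ 3.52893200e-04, -2.11153841e-03, -9.99997708e-01]]), 'force': array([ 1.1028089 ,  0.00745265, -0.55528553]), 'moment': array([-0.01923595, -0.01958196,  0.00380292]), 'grasp_force': 0.0, 'opening': 0.995703516979078}
scene {'camera_matrix': array([[543.03343882,   0.        , 281.07320323],
       [  0.        , 543.03343882, 209.08518634],
       [  0.        ,   0.        ,   1.        ]]), 'camera_from_world': array([[-0.50505214,  0.86307849, -0.00422683,  0.28838204],
       [-0.69273649, -0.40244132,  0.59846231,  0.34330166],
       [ 0.51481889,  0.30518274,  0.80113981, -1.65510348],
       [ 0.        ,  0.        ,  0.        ,  1.        ]])}
side {'camera_matrix': array([[488.35037271,   0.        , 290.16842862],
       [  0.        , 488.35037271, 199.63416465],
       [  0.        ,   0.        ,   1.        ]]), 'camera_from_world': array([[-0.99781468, -0.06279898, -0.0205464 ,  0.5243934 ],
       [ 0.02039208, -0.58845807,  0.80827054, -0.1046909 ],
       [-0.06284926,  0.80608522,  0.5884527 , -1.3425224 ],
       [ 0.        ,  0.        ,  0.        ,  1.        ]])}
```

View pics/scene0.png

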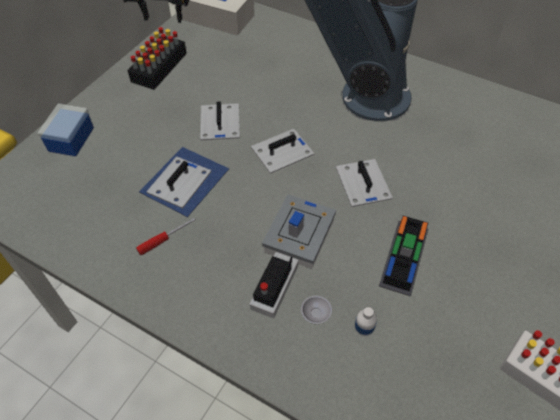

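View pics/side0.png

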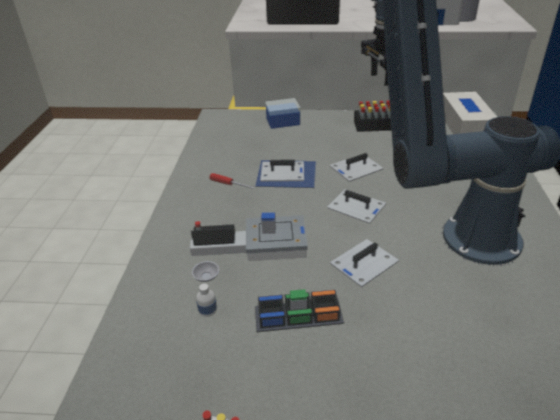

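The scene view shows the blue cap at (297,217), the slot row with blue at (402,270), green at (410,243) and orange at (412,228), and the cover on the blue mat with its handle at (178,176). In the side view the cap is at (268,217), the blue slot at (271,311) and the handle at (283,163). I'll triangulate these next.

```bash
cat > h.py <<'E'
import numpy as np,cv2
from rig import bot,vision
F=np.diag([1,-1,-1])
def P(name):
    m=vision.camera_model(name);return m["camera_matrix"]@F@m["camera_from_world"][:3]
def proj(Pm,X):
    q=Pm@np.r_[X,1];return q[:2]/q[2]
def onz(Pm,uv,z):
    # pixel -> world on plane z
    H=Pm@np.array([[1,0,0],[0,1,0],[0,0,z],[0,0,1]],float)
    q=np.linalg.solve(H,[*uv,1]);return q[:2]/q[2]
def tool(R,p,target,yaw):
    """shift mm in tool axes and turn for tool-down with tool y axis at world angle yaw(deg)"""
    d=R.T@(np.array(target)-p)*1000
    best=None
    for y in (yaw,yaw+180):
        a=np.radians(y);Y=np.array([np.cos(a),np.sin(a),0]);Z=np.array([0,0,-1.]);X=np.cross(Y,Z)
        rv=cv2.Rodrigues(R.T@np.c_[X,Y,Z])[0].ravel()
        if best is None or np.linalg.norm(rv)<np.linalg.norm(best): best=rv
    return d.round(1),best.round(4)
E
python3 - <<'E'
from h import *
S,D=P("scene"),P("side")
for n,u,v,z in [("cap",(297,214),(268,214),.1),("blueslot",(402,271),(271,311),.041),("green cap",(410,240),(298,296),.07),("orange",(413,229),(325,305),.041),("handle",(179,175),(282,162),.038),("mat",(185,181),(286,174),.003)]:
    X=cv2.triangulatePoints(S,D,np.array(u,float),np.array(v,float)).ravel();print(n,(X[:3]/X[3]).round(3),onz(S,u,z).round(3),onz(D,v,z).round(3))
cv2.imwrite("pics/w0.png",vision.capture("wrist")[:,:,::-1])
s=bot.read_state();m=vision.camera_model("wrist");T=np.linalg.inv(m["camera_from_world"])
print("cam in tool",s["tcp_rot"].T@(T[:3,3]-s["position"]), "look in tool",s["tcp_rot"].T@T[:3,:3]);print(m["camera_matrix"])
E
```

```text
cap [0.577 0.047 0.105] [0.573 0.045] [0.579 0.044]
blueslot [0.548 0.311 0.03 ] [0.555 0.311] [0.548 0.321]
green cap [0.487 0.298 0.068] [0.487 0.297] [0.488 0.301]
orange [0.426 0.288 0.031] [0.433 0.288] [0.427 0.298]
handle [ 0.574 -0.308  0.039] [ 0.577 -0.306] [ 0.572 -0.317]
mat [ 0.56  -0.307 -0.004] [ 0.565 -0.302] [ 0.558 -0.299]
cam in tool [ 7.77107354e-02  7.16370001e-05 -1.54341428e-01] look in tool [[ 1.11383078e-03  9.59280262e-01  2.82453781e-01]
 [ 9.99999352e-01 -1.00203433e-03 -5.40259359e-04]
 [-2.35231754e-04  2.82454200e-01 -9.59280756e-01]]
[[297.03085296   0.         271.78357604]
 [  0.         297.03085296 212.57154154]
 [  0.           0.           1.        ]]
```

Run:
```python
from h import *
s=bot.read_state();print(tool(s["tcp_rot"],s["position"],[.575,.045,.28],-90))
```

```text
(array([ 545.8, -438.3,  -49.3]), array([-1.700e-03,  1.000e-04,  4.068e-01]))
```

View pics/w0.png

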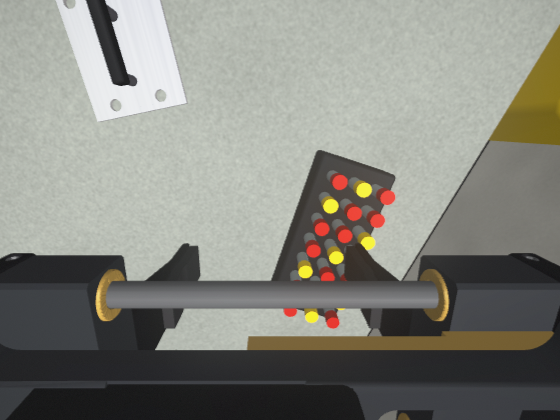

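The wrist view has tool +x up the image, and the gripper hides everything below about row 250. So I'll look from a point short of each target.

```bash
R='[{"xyz":[477,-408,-50],"delta_rot":[0,0,0.407],"hand":-1},{"xyz":[477,-408,-50],"delta_rot":[0,0,0.407],"hand":-1},{"xyz":[477,-408,-50],"delta_rot":[0,0,0.407],"hand":-1},{"xyz":[477,-408,-50],"delta_rot":[0,0,0.407],"hand":-1},{"xyz":[477,-408,-50],"delta_rot":[0,0,0.407],"hand":-1}]' ; python3 -m handwheel '[{"xyz":[477,-408,-50],"delta_rot":[0,0,0.407],"hand":-1},{"xyz":[477,-408,-50],"delta_rot":[0,0,0.407],"hand":-1},{"xyz":[477,-408,-50],"delta_rot":[0,0,0.407],"hand":-1},{"xyz":[477,-408,-50],"delta_rot":[0,0,0.407],"hand":-1},{"xyz":[477,-408,-50],"delta_rot":[0,0,0.407],"hand":-1}]'
python3 - <<'E'
from h import *
s=bot.read_state();print(s["position"],tool(s["tcp_rot"],s["position"],[.50,.045,.28],-90))
E
```

```text
time_s: 0.78
position: [0.3851, -0.2925, 0.2554]
tcp_rot: [[1.0, -0.001, 0.0], [-0.001, -1.0, 0.0], [0.0, -0.0, -1.0]]
force: [0.2, -0.1, -0.7]
opening: 1.001
grasp_force: 0.0
[ 0.38512657 -0.29245499  0.25543103] (array([ 114.6, -337.6,  -24.5]), array([-0.0002, -0.0002, -0.0008]))
```

```bash
python3 -m handwheel '[{"xyz":[115,-338,-25],"delta_rot":[0,0,0],"hand":-1},{"xyz":[115,-338,-25],"delta_rot":[0,0,0],"hand":-1},{"xyz":[115,-338,-25],"delta_rot":[0,0,0],"hand":-1},{"xyz":[115,-338,-25],"delta_rot":[0,0,0],"hand":-1},{"xyz":[115,-338,-25],"delta_rot":[0,0,0],"hand":-1}]' >/dev/null; python3 -m handwheel '[{"xyz":[15,-42,-3],"delta_rot":[0,0,0],"hand":-1},{"xyz":[15,-42,-3],"delta_rot":[0,0,0],"hand":-1},{"xyz":[15,-42,-3],"delta_rot":[0,0,0],"hand":-1},{"xyz":[15,-42,-3],"delta_rot":[0,0,0],"hand":-1},{"xyz":[15,-42,-3],"delta_rot":[0,0,0],"hand":-1}]'
python3 - <<'E'
from h import *
np.save("pics/P1.npy",P("wrist"))
cv2.imwrite("pics/w1.png",vision.capture("wrist")[:,:,::-1])
E
```

```text
time_s: 2.02
position: [0.4998, 0.0416, 0.2801]
tcp_rot: [[1.0, -0.002, -0.0], [-0.002, -1.0, -0.0], [-0.0, 0.0, -1.0]]
force: [0.2, 0.2, 0.6]
opening: 1.004
grasp_force: 0.0
```

View pics/w1.png

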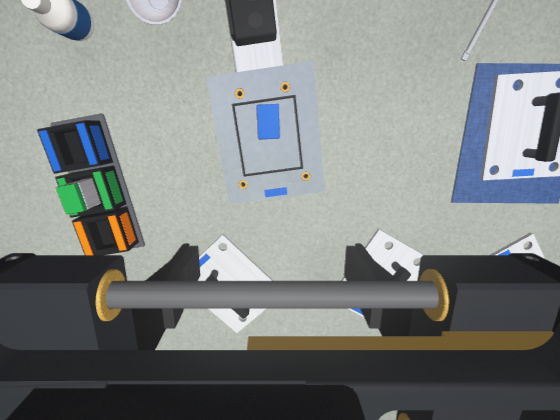

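The wrist view shows the housing with brass threads at (240,93), (285,87), (243,184) and (306,176). It also shows the cap at (268,121), the slot row on the left with blue at (75,146), and the cover at upper right.

```bash
cat >> h.py <<'E'
def rigid(A,B):
    """2D rigid A->B: yaw, t"""
    a,b=A.mean(0),B.mean(0);U,S,V=np.linalg.svd((A-a).T@(B-b));d=np.linalg.det(V.T@U.T)
    R=V.T@np.diag([1,d])@U.T;t=b-R@a;return np.degrees(np.arctan2(R[1,0],R[0,0])),t,np.linalg.norm(A@R.T+t-B,axis=1)*1000
HOLES=np.array([[-56,42],[-56,-42],[56,28],[56,-28]])/1000
def blobs(hsv,lo,hi,amin,box=None):
    m=cv2.inRange(hsv,np.array(lo),np.array(hi))
    if box: k=np.zeros_like(m);x0,y0,x1,y1=box;k[y0:y1,x0:x1]=1;m=m*k
    n,L,st,c=cv2.connectedComponentsWithStats(m)
    return [(c[i],st[i,4],L==i) for i in range(1,n) if st[i,4]>=amin]
E
python3 - <<'E'
from h import *
Pm=np.load("pics/P1.npy");im=cv2.imread("pics/w1.png");hsv=cv2.cvtColor(im,cv2.COLOR_BGR2HSV)
pts=[]
for u,v in [(243,184),(306,176),(240,93),(285,87)]:
    b=blobs(hsv,(8,70,60),(35,255,255),5,(u-12,v-12,u+12,v+12));
    M=np.any([x[2] for x in b],0);q=cv2.findNonZero(M.astype(np.uint8));c,r=cv2.minEnclosingCircle(q);print(c,r);pts.append(onz(Pm,c,.045))
# left on image = +y
pts=np.array(pts);y,t,e=rigid(HOLES,pts);print("housing",y,t,e)
for nm,lo,hi,box in [("cap",(100,120,60),(125,255,255),(245,90,295,150)),("blue",(100,120,60),(125,255,255),(30,110,130,185)),("orange",(5,150,100),(18,255,255),(60,200,160,260)),("green",(45,120,50),(85,255,255),(40,160,140,220))]:
    for c,a,m in blobs(hsv,lo,hi,30,box):
        r=cv2.minAreaRect(cv2.findNonZero(m.astype(np.uint8)));z=.1 if nm=="cap" else .041
        bx=np.array([onz(Pm,p,z) for p in cv2.boxPoints(r)]);d=np.diff(bx,axis=0);print(nm,c.round(1),a,bx.mean(0).round(4),np.linalg.norm(d,axis=1).round(4),np.degrees(np.arctan2(d[:,1],d[:,0])).round(1))
big=cv2.resize(np.hstack([im[80:270,30:160],im[60:210,200:330][:150].repeat(1,0) if 0 else cv2.copyMakeBorder(im[60:210,200:330],0,40,0,0,0)]),None,fx=3,fy=3,interpolation=cv2.INTER_CUBIC);cv2.imwrite("pics/c1.png",big)
E
```

```text
(242.5, 184.125) 4.155292510986328
(305.4148864746094, 175.60638427734375) 4.4325056076049805
(239.3474578857422, 93.2796630859375) 4.908992290496826
(284.78570556640625, 86.5) 5.015386581420898
housing 7.5400323374136065 [0.56329091 0.04591184] [0.10683452 0.29749522 0.31527286 0.06847414]
cap [268.  121.1] 747 [0.5813 0.0455] [0.0228 0.0354 0.0236] [ -87.9 -177.3   92.2]
blue [ 86.4 143.4] 381 [0.5542 0.2808] [0.0113 0.0532 0.0118] [ -73.3 -170.5  107.4]
blue [ 99.1 141.8] 344 [0.5571 0.2641] [0.0122 0.0447 0.0126] [ -73.2 -169.7  107.3]
blue [ 49.8 150.3] 360 [0.5458 0.3298] [0.0113 0.0531 0.0117] [ -71.3 -169.8  109.4]
orange [127.3 227.8] 264 [0.4388 0.2437] [0.0124 0.0452 0.0128] [ -71.7 -169.8  108.8]
orange [116.7 232.5] 295 [0.432  0.2598] [0.0115 0.0532 0.012 ] [ -71.8 -170.4  108.9]
orange [ 83. 238.] 278 [0.4235 0.3088] [0.0113 0.054  0.0118] [ -69.9 -170.2  110.8]
green [102.1 189.9] 326 [0.4932 0.2706] [0.0115 0.0527 0.0119] [ -72.5 -170.5  108.1]
green [113.7 186.5] 297 [0.4981 0.2539] [0.0123 0.0437 0.0127] [ -72.5 -169.8  108.1]
green [ 70.5 197.3] 703 [0.4863 0.3151] [0.0305 0.0531 0.0318] [ -70.3 -169.1  110.4]
```

View pics/c1.png

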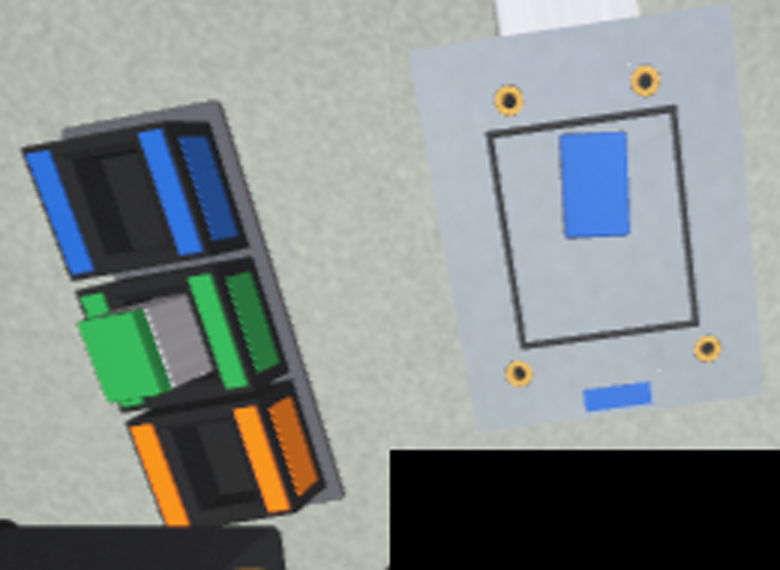

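The crops are clean. The housing is at yaw 7.54° and (0.5633, 0.0459), and the block at (0.5813, 0.0455) with yaw about 2.4°. The blue slot is near (0.550, 0.305) with yaw about 9.75°. Next I'll approach the block.

Run:
```python
from h import *
s=bot.read_state();print(s["position"],tool(s["tcp_rot"],s["position"],[.5813,.0455,.083],-87.6))
```

```text
[0.49989441 0.04170006 0.2801493 ] (array([ 81.5,  -4. , 197.1]), array([ 0.    ,  0.0003, -0.0441]))
```

```bash
python3 -m handwheel '[{"xyz":[81.5,-4,60],"delta_rot":[0,0,-0.044],"hand":-1},{"xyz":[81.5,-4,90],"delta_rot":[0,0,-0.044],"hand":-1},{"xyz":[81.5,-4,130],"delta_rot":[0,0,-0.044],"hand":-1},{"xyz":[81.5,-4,150],"delta_rot":[0,0,-0.044],"hand":-1},{"xyz":[81.5,-4,150],"delta_rot":[0,0,-0.044],"hand":-1}]'
python3 - <<'E'
from h import *
s=bot.read_state();print(s["position"],tool(s["tcp_rot"],s["position"],[.5813,.0455,.083],-87.6))
E
```

```text
time_s: 2.7
position: [0.5802, 0.0462, 0.1283]
tcp_rot: [[0.999, 0.043, -0.005], [0.043, -0.999, 0.0], [-0.005, -0.001, -1.0]]
force: [-0.1, -0.2, 0.5]
opening: 0.999
grasp_force: 0.0
[0.58024582 0.0462063  0.12832072] (array([ 1.2,  0.8, 45.3]), array([-0.0007,  0.0046,  0.0008]))
```

```bash
python3 -m handwheel '[{"xyz":[1,1,25],"delta_rot":[0,0,0],"hand":-1},{"xyz":[1,1,45],"delta_rot":[0,0,0],"hand":-1},{"xyz":[1,1,45],"delta_rot":[0,0,0],"hand":-1},{"xyz":[1,1,45],"delta_rot":[0,0,0],"hand":0.2},{"xyz":[1,1,45],"delta_rot":[0,0,0],"hand":1}]'; python3 -m handwheel '[{"xyz":[0,0,0],"delta_rot":[0,0,0],"hand":1},{"xyz":[0,0,0],"delta_rot":[0,0,0],"hand":1},{"xyz":[0,0,0],"delta_rot":[0,0,0],"hand":1},{"xyz":[0,0,0],"delta_rot":[0,0,0],"hand":1},{"xyz":[0,0,0],"delta_rot":[0,0,0],"hand":1}]'
```

```text
time_s: 3.32
position: [0.5836, 0.0457, 0.0866]
tcp_rot: [[0.999, 0.044, 0.003], [0.044, -0.999, -0.0], [0.003, 0.0, -1.0]]
force: [0.5, -1.1, 0.8]
opening: 0.852
grasp_force: 0.0
time_s: 3.95
position: [0.5826, 0.0458, 0.0851]
tcp_rot: [[0.999, 0.044, -0.0], [0.044, -0.999, 0.0], [-0.0, -0.0, -1.0]]
force: [0.2, -0.7, -0.4]
opening: 0.287
grasp_force: 0.0
```

```bash
python3 -m handwheel '[{"xyz":[0,0,0],"delta_rot":[0,0,0],"hand":1},{"xyz":[0,0,0],"delta_rot":[0,0,0],"hand":1},{"xyz":[0,0,0],"delta_rot":[0,0,0],"hand":1},{"xyz":[0,0,-20],"delta_rot":[0,0,0],"hand":1},{"xyz":[0,0,-50],"delta_rot":[0,0,0],"hand":1}]'
python3 - <<'E'
from h import *
s=bot.read_state();print(s["position"],tool(s["tcp_rot"],s["position"],[.47,.30,.25],-80.25))
E
```

```text
time_s: 4.58
position: [0.5813, 0.0459, 0.1343]
tcp_rot: [[0.999, 0.044, -0.004], [0.044, -0.999, 0.0], [-0.004, -0.001, -1.0]]
force: [1.3, -0.4, -2.2]
opening: 0.273
grasp_force: 30.0
[0.58128151 0.04592292 0.13431102] (array([-100.5, -258.8, -115.1]), array([-0.0009,  0.0039, -0.1265]))
```

```bash
python3 -m handwheel '[{"xyz":[0,0,-60],"delta_rot":[0,0,0],"hand":1},{"xyz":[-101,-250,-87],"delta_rot":[0,0,-0.127],"hand":1},{"xyz":[-101,-250,-87],"delta_rot":[0,0,-0.127],"hand":1},{"xyz":[-101,-250,-87],"delta_rot":[0,0,-0.127],"hand":1},{"xyz":[-101,-250,-87],"delta_rot":[0,0,-0.127],"hand":1}]'
python3 - <<'E'
from h import *
s=bot.read_state();print(s["position"],tool(s["tcp_rot"],s["position"],[.47,.291,.22],-80.25))
E
```

```text
time_s: 5.2
position: [0.4781, 0.2736, 0.22]
tcp_rot: [[0.986, 0.169, -0.001], [0.169, -0.986, -0.0], [-0.001, -0.0, -1.0]]
force: [2.1, 0.6, -2.6]
opening: 0.273
grasp_force: 30.0
[0.47810833 0.27359749 0.22003603] (array([ -5. , -18.5,   0. ]), array([-0.    ,  0.0006,  0.0001]))
```

```bash
python3 -m handwheel '[{"xyz":[0,-10,0],"delta_rot":[0,0,0],"hand":1},{"xyz":[0,-10,0],"delta_rot":[0,0,0],"hand":1},{"xyz":[0,-10,0],"delta_rot":[0,0,0],"hand":1},{"xyz":[0,-10,0],"delta_rot":[0,0,0],"hand":1},{"xyz":[0,-10,0],"delta_rot":[0,0,0],"hand":1}]'
python3 - <<'E'
from h import *
np.save("pics/P2.npy",P("wrist"));im=vision.capture("wrist")[:,:,::-1].copy();cv2.imwrite("pics/w2.png",im)
Pm=np.load("pics/P2.npy");hsv=cv2.cvtColor(im,cv2.COLOR_BGR2HSV)
for nm,lo,hi in [("blue",(100,120,60),(125,255,255)),("orange",(5,150,100),(18,255,255)),("green",(45,120,50),(85,255,255))]:
    for c,a,m in blobs(hsv,lo,hi,80,(0,0,560,255)):
        r=cv2.minAreaRect(cv2.findNonZero(m.astype(np.uint8)));z=.041
        bx=np.array([onz(Pm,p,z) for p in cv2.boxPoints(r)]);d=np.diff(bx,axis=0);print(nm,c.round(1),a,bx.mean(0).round(4),np.linalg.norm(d,axis=1).round(4),np.degrees(np.arctan2(d[:,1],d[:,0])).round(1))
E
```

```text
time_s: 5.82
position: [0.4783, 0.2809, 0.2199]
tcp_rot: [[0.986, 0.168, -0.0], [0.168, -0.986, -0.0], [-0.0, 0.0, -1.0]]
force: [-1.1, -0.0, -2.0]
opening: 0.272
grasp_force: 30.0
blue [237.6 126.7] 527 [0.5461 0.3298] [0.0109 0.0521 0.0114] [ -78.7 -170.1  101.4]
blue [283.9 126.9] 518 [0.5546 0.2805] [0.0105 0.0518 0.011 ] [ -80.3 -169.3   99.7]
blue [480.8 219.5] 205 [0.4914 0.0329] [0.0305 0.0088 0.0307] [ -80.3 -158.3   99.7]
blue [271.9 249.6] 454 [0.4121 0.2691] [0.0556 0.0118 0.0561] [ -80.3 -169.    99.7]
orange [240.9 229. ] 276 [0.4303 0.3103] [0.0106 0.0379 0.0109] [ -80.3 -171.7   99.7]
green [239.4 183.9] 407 [0.4848 0.3193] [0.0101 0.051  0.0105] [ -78.2 -169.8  101.8]
green [283.2 183.5] 420 [0.4933 0.2698] [0.01   0.0508 0.0105] [ -80.3 -169.4   99.7]
green [260.6 189.4] 804 [0.4828 0.2946] [0.0259 0.0385 0.0267] [ -80.3 -170.2   99.7]
```

View pics/w2.png

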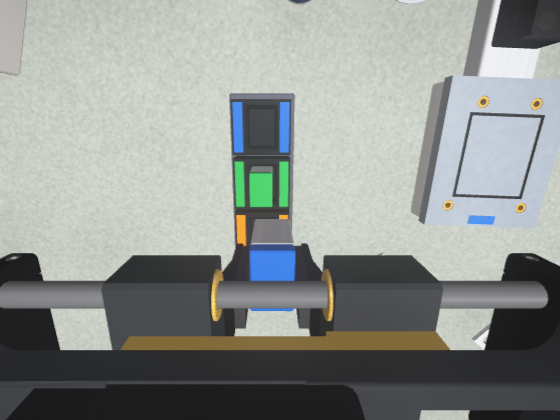

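The slot view confirms the blue well at (261,127), its strips at (238,127) and (284,127), with the block held square in the fingers at (272,265). That puts the slot at (0.5504, 0.3052), yaw 9.8°.

Run:
```python
from h import *
s=bot.read_state();print(s["position"],tool(s["tcp_rot"],s["position"],[.5514,.3054,.115],-80.2))
```

```text
[0.47817708 0.28112821 0.21999023] (array([ 76.3, -11.6, 105. ]), array([ 0.0001,  0.0002, -0.0019]))
```

```bash
python3 -m handwheel '[{"xyz":[50,-11.5,20],"delta_rot":[0,0,-0.002],"hand":1},{"xyz":[76,-11.5,60],"delta_rot":[0,0,-0.002],"hand":1},{"xyz":[76,-11.5,90],"delta_rot":[0,0,-0.002],"hand":1},{"xyz":[76,-11.5,105],"delta_rot":[0,0,-0.002],"hand":1},{"xyz":[76,-11.5,105],"delta_rot":[0,0,-0.002],"hand":1}]'; python3 -m handwheel '[{"xyz":[0,0,0],"delta_rot":[0,0,0],"hand":1},{"xyz":[0,0,0],"delta_rot":[0,0,0],"hand":1},{"xyz":[0,0,0],"delta_rot":[0,0,0],"hand":1},{"xyz":[0,0,0],"delta_rot":[0,0,0],"hand":1},{"xyz":[0,0,0],"delta_rot":[0,0,0],"hand":1}]'
python3 - <<'E'
from h import *
s=bot.read_state();print(s["position"],tool(s["tcp_rot"],s["position"],[.5514,.3054,.062],-80.2))
E
```

```text
time_s: 6.5
position: [0.5498, 0.3057, 0.1141]
tcp_rot: [[0.985, 0.172, -0.003], [0.172, -0.985, -0.001], [-0.003, 0.0, -1.0]]
force: [-0.5, -0.2, -1.7]
opening: 0.275
grasp_force: 30.0
time_s: 7.12
position: [0.5507, 0.3062, 0.1153]
tcp_rot: [[0.985, 0.172, 0.0], [0.172, -0.985, 0.0], [0.0, -0.0, -1.0]]
force: [0.2, -0.1, -1.3]
opening: 0.274
grasp_force: 30.0
[0.55070222 0.30624996 0.11526953] (array([ 0.5,  1. , 53.3]), array([-0.    , -0.0002,  0.0017]))
```

Descending to about 9 mm inside the well, then checking the force.

```bash
python3 -m handwheel '[{"xyz":[0.5,1,20],"delta_rot":[0,0,0],"hand":1},{"xyz":[0.5,1,32],"delta_rot":[0,0,0],"hand":1},{"xyz":[0.5,1,38],"delta_rot":[0,0,0],"hand":1},{"xyz":[0.5,1,44],"delta_rot":[0,0,0],"hand":1},{"xyz":[0.5,1,44],"delta_rot":[0,0,0],"hand":1}]'
```

```text
time_s: 7.75
position: [0.5512, 0.3053, 0.0708]
tcp_rot: [[0.985, 0.172, -0.001], [0.172, -0.985, -0.0], [-0.001, 0.0, -1.0]]
force: [0.2, 0.8, -1.2]
opening: 0.277
grasp_force: 30.0
```

```bash
python3 -m handwheel '[{"xyz":[0,0,4],"delta_rot":[0,0,0],"hand":1},{"xyz":[0,0,8],"delta_rot":[0,0,0],"hand":1},{"xyz":[0,0,10],"delta_rot":[0,0,0],"hand":1},{"xyz":[0,0,11],"delta_rot":[0,0,0],"hand":1},{"xyz":[0,0,11],"delta_rot":[0,0,0],"hand":1}]'
```

```text
time_s: 8.38
position: [0.5513, 0.3053, 0.0601]
tcp_rot: [[0.985, 0.172, -0.0], [0.172, -0.985, -0.0], [-0.0, -0.0, -1.0]]
force: [0.5, -0.1, -2.4]
opening: 0.274
grasp_force: 30.0
```

```bash
python3 -m handwheel '[{"xyz":[0,0,1],"delta_rot":[0,0,0],"hand":1},{"xyz":[0,0,1],"delta_rot":[0,0,0],"hand":-1},{"xyz":[0,0,1],"delta_rot":[0,0,0],"hand":-1},{"xyz":[0,0,1],"delta_rot":[0,0,0],"hand":-1},{"xyz":[0,0,1],"delta_rot":[0,0,0],"hand":-1}]';  python3 -m handwheel '[{"xyz":[0,0,0],"delta_rot":[0,0,0],"hand":-1},{"xyz":[0,0,-20],"delta_rot":[0,0,0],"hand":-1},{"xyz":[0,0,-60],"delta_rot":[0,0,0],"hand":-1},{"xyz":[-40,0,-110],"delta_rot":[0,0,0],"hand":-1},{"xyz":[-80,0,-150],"delta_rot":[0,0,0],"hand":-1}]';python3 - <<'E'
from h import *
s=bot.read_state();print(s["position"],tool(s["tcp_rot"],s["position"],[.50,-.30,.27],-90))
cv2.imwrite("pics/w3.png",cv2.resize(np.hstack([vision.capture("wrist")[40:250,180:340,::-1],vision.capture("side")[220:430,200:360,::-1][:200].copy() if 0 else cv2.copyMakeBorder(vision.capture("side")[250:360,220:380,::-1],0,100,0,0,0)]),None,fx=2.4,fy=2.4))
E
```

```text
time_s: 9.0
position: [0.5515, 0.3054, 0.0593]
tcp_rot: [[0.985, 0.172, 0.0], [0.172, -0.985, 0.0], [0.0, -0.0, -1.0]]
force: [0.3, -0.6, 0.3]
opening: 0.643
grasp_force: 0.0
time_s: 9.62
position: [0.4726, 0.2916, 0.2121]
tcp_rot: [[0.985, 0.171, 0.003], [0.171, -0.985, 0.001], [0.003, -0.001, -1.0]]
force: [0.3, 0.6, 0.7]
opening: 1.0
grasp_force: 0.0
[0.47262644 0.29161861 0.21212588] (array([-74.3, 587.5, -58.5]), array([-0.001 , -0.0032,  0.1723]))
```

View pics/w3.png

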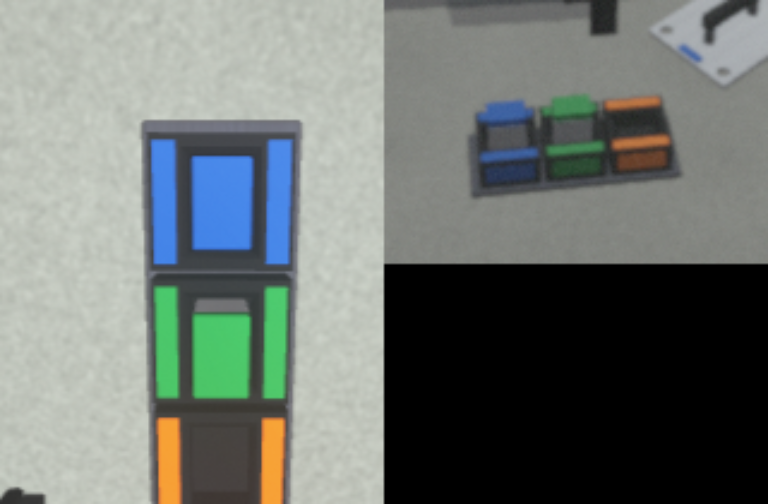

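The blue block stands in its slot at the same height as the green one, centred and square. Next I'll go and look at the cover.

```bash
python3 -m handwheel '[{"xyz":[-74,588,-60],"delta_rot":[0,0,0.172],"hand":-1},{"xyz":[-74,588,-60],"delta_rot":[0,0,0.172],"hand":-1},{"xyz":[-74,588,-60],"delta_rot":[0,0,0.172],"hand":-1},{"xyz":[-74,588,-60],"delta_rot":[0,0,0.172],"hand":-1},{"xyz":[-74,588,-60],"delta_rot":[0,0,0.172],"hand":-1}]'
python3 - <<'E'
from h import *
s=bot.read_state();print(s["position"],tool(s["tcp_rot"],s["position"],[.50,-.30,.27],-90))
E
```

```text
time_s: 10.35
position: [0.488, -0.0213, 0.2414]
tcp_rot: [[1.0, 0.001, 0.002], [0.001, -1.0, -0.001], [0.002, 0.001, -1.0]]
force: [0.5, -0.9, 0.3]
opening: 1.001
grasp_force: 0.0
[ 0.48801176 -0.02126934  0.24144057] (array([ 11.8, 278.8, -28.4]), array([ 0.0005, -0.002 ,  0.0007]))
```

```bash
python3 -m handwheel '[{"xyz":[12,279,-28],"delta_rot":[0,0,0],"hand":-1},{"xyz":[12,279,-28],"delta_rot":[0,0,0],"hand":-1},{"xyz":[12,279,-28],"delta_rot":[0,0,0],"hand":-1},{"xyz":[12,279,-28],"delta_rot":[0,0,0],"hand":-1},{"xyz":[12,279,-28],"delta_rot":[0,0,0],"hand":-1}]'; python3 -m handwheel '[{"xyz":[0,0,0],"delta_rot":[0,0,0],"hand":-1},{"xyz":[0,0,0],"delta_rot":[0,0,0],"hand":-1},{"xyz":[0,0,0],"delta_rot":[0,0,0],"hand":-1},{"xyz":[0,0,0],"delta_rot":[0,0,0],"hand":-1},{"xyz":[0,0,0],"delta_rot":[0,0,0],"hand":-1}]'
python3 - <<'E'
from h import *
np.save("pics/P4.npy",P("wrist"));im=vision.capture("wrist")[:,:,::-1].copy();cv2.imwrite("pics/w4.png",im)
E
```

```text
time_s: 10.98
position: [0.4999, -0.3024, 0.2694]
tcp_rot: [[1.0, -0.002, 0.002], [-0.002, -1.0, -0.003], [0.002, 0.003, -1.0]]
force: [0.4, 0.6, 0.6]
opening: 0.998
grasp_force: 0.0
time_s: 11.6
position: [0.4997, -0.2972, 0.2687]
tcp_rot: [[1.0, 0.002, -0.0], [0.002, -1.0, 0.0], [-0.0, -0.0, -1.0]]
force: [-0.5, -0.2, 0.2]
opening: 0.999
grasp_force: 0.0
```

View pics/w4.png

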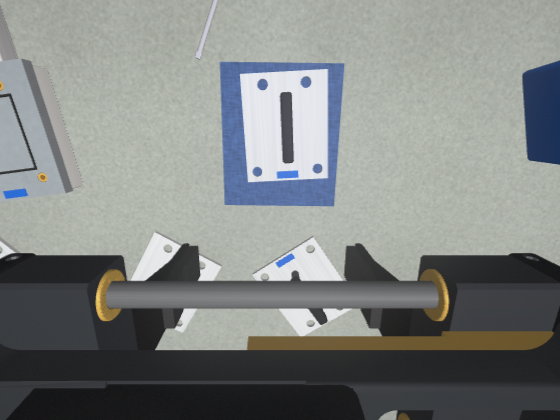

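The cover has its blue mark at the front (287,174), its handle at (287,128), and holes at (257,172), (317,169), (263,85) and (306,82).

Run:
```python
from h import *
Pm=np.load("pics/P4.npy");im=cv2.imread("pics/w4.png");hsv=cv2.cvtColor(im,cv2.COLOR_BGR2HSV)
pts=[]
for u,v in [(257,172),(317,169),(263,85),(306,82)]:
    w=im[v-10:v+11,u-10:u+11].astype(float);wt=np.clip(200-w.min(2),0,110);n,L,st,c=cv2.connectedComponentsWithStats((wt>40).astype(np.uint8))
    k=1+np.argmax(st[1:,4]);M=(cv2.dilate((L==k).astype(np.uint8),np.ones((3,3)))*wt)
    ys,xs=np.mgrid[v-10:v+11,u-10:u+11];p=((xs*M).sum()/M.sum(),(ys*M).sum()/M.sum());print(np.round(p,1),st[k,4]);pts.append(onz(Pm,p,.0085))
y,t,e=rigid(HOLES,np.array(pts));print("cover",y,t,e)
b=max(blobs(cv2.cvtColor(im,cv2.COLOR_BGR2HSV),(0,0,0),(180,255,75),200,(270,85,305,170)),key=lambda x:x[1])
r=cv2.minAreaRect(cv2.findNonZero(b[2].astype(np.uint8)));bx=np.array([onz(Pm,p,.048) for p in cv2.boxPoints(r)]);d=np.diff(bx,axis=0)
print("bar",bx.mean(0),np.linalg.norm(d,axis=1),np.degrees(np.arctan2(d[:,1],d[:,0])))
s=bot.read_state();print(s["position"],tool(s["tcp_rot"],s["position"],[*t,.028],y-90))
```

```text
[257.  171.2] 71
[317.1 168.1] 71
[262.1  84.1] 92
[305.5  81.6] 95
cover 3.139698054163443 [ 0.57380893 -0.315497  ] [0.03356223 0.08119157 0.0549946  0.02064472]Traceback (most recent call last):
  File "<stdin>", line 9, in <module>
ValueError: max() iterable argument is empty
```

Run:
```python
from h import *
s=bot.read_state();print(s["position"],tool(s["tcp_rot"],s["position"],[.5738,-.3155,.09],-86.86))
```

```text
[ 0.49968929 -0.29740297  0.26866947] (array([ 74.1,  18.2, 178.7]), array([-0.    , -0.    , -0.0532]))
```

```bash
python3 -m handwheel '[{"xyz":[30,8,50],"delta_rot":[0,0,-0.053],"hand":-1},{"xyz":[60,14,100],"delta_rot":[0,0,-0.053],"hand":-1},{"xyz":[74,18,150],"delta_rot":[0,0,-0.053],"hand":-1},{"xyz":[74,18,178],"delta_rot":[0,0,-0.053],"hand":-1},{"xyz":[74,18,178],"delta_rot":[0,0,-0.053],"hand":-1}]';python3 -m handwheel '[{"xyz":[0,0,0],"delta_rot":[0,0,0],"hand":-1},{"xyz":[0,0,0],"delta_rot":[0,0,0],"hand":-1},{"xyz":[0,0,0],"delta_rot":[0,0,0],"hand":-1},{"xyz":[0,0,0],"delta_rot":[0,0,0],"hand":-1},{"xyz":[0,0,0],"delta_rot":[0,0,0],"hand":-1}]'
python3 - <<'E'
from h import *
s=bot.read_state();print(s["position"],tool(s["tcp_rot"],s["position"],[.5738,-.3155,.028],-86.86))
E
```

```text
time_s: 12.28
position: [0.572, -0.3144, 0.0876]
tcp_rot: [[0.999, 0.054, -0.005], [0.054, -0.999, 0.004], [-0.005, -0.004, -1.0]]
force: [-1.2, -0.1, 0.3]
opening: 1.0
grasp_force: 0.0
time_s: 12.9
position: [0.5736, -0.316, 0.0909]
tcp_rot: [[0.999, 0.054, 0.0], [0.054, -0.999, -0.0], [0.0, 0.0, -1.0]]
force: [-0.5, 0.1, -0.2]
opening: 1.001
grasp_force: 0.0
[ 0.57360985 -0.31597381  0.09094126] (array([ 0.2, -0.5, 62.9]), array([ 0.0003, -0.0004, -0.0011]))
```

```bash
python3 -m handwheel '[{"xyz":[0,-0.5,30],"delta_rot":[0,0,0],"hand":-1},{"xyz":[0,-0.5,50],"delta_rot":[0,0,0],"hand":-1},{"xyz":[0,-0.5,60],"delta_rot":[0,0,0],"hand":-1},{"xyz":[0,-0.5,63],"delta_rot":[0,0,0],"hand":-1},{"xyz":[0,-0.5,63],"delta_rot":[0,0,0],"hand":0}]';python3 -m handwheel '[{"xyz":[0,0,0],"delta_rot":[0,0,0],"hand":0.3},{"xyz":[0,0,0],"delta_rot":[0,0,0],"hand":0.5},{"xyz":[0,0,0],"delta_rot":[0,0,0],"hand":0.5},{"xyz":[0,0,0],"delta_rot":[0,0,0],"hand":0.5},{"xyz":[0,0,0],"delta_rot":[0,0,0],"hand":1}]';python3 -m handwheel '[{"xyz":[0,0,0],"delta_rot":[0,0,0],"hand":1},{"xyz":[0,0,0],"delta_rot":[0,0,0],"hand":1},{"xyz":[0,0,0],"delta_rot":[0,0,0],"hand":1},{"xyz":[0,0,0],"delta_rot":[0,0,0],"hand":1},{"xyz":[0,0,0],"delta_rot":[0,0,0],"hand":1}]'
```

```text
time_s: 13.52
position: [0.5738, -0.3156, 0.0278]
tcp_rot: [[0.999, 0.054, 0.0], [0.054, -0.999, -0.0], [0.0, 0.0, -1.0]]
force: [0.1, -0.1, 1.2]
opening: 0.955
grasp_force: 0.0
time_s: 14.15
position: [0.5736, -0.3154, 0.0277]
tcp_rot: [[0.999, 0.054, 0.0], [0.054, -0.999, -0.0], [0.0, 0.0, -1.0]]
force: [0.6, -0.0, -0.1]
opening: 0.403
grasp_force: 0.0
time_s: 14.78
position: [0.5735, -0.3154, 0.0275]
tcp_rot: [[0.999, 0.054, -0.0], [0.054, -0.999, 0.0], [-0.0, -0.0, -1.0]]
force: [-0.2, 0.0, -0.4]
opening: 0.158
grasp_force: 30.0
```

```bash
python3 -m handwheel '[{"xyz":[0,0,-2],"delta_rot":[0,0,0],"hand":1},{"xyz":[0,0,-15],"delta_rot":[0,0,0],"hand":1},{"xyz":[0,0,-45],"delta_rot":[0,0,0],"hand":1},{"xyz":[0,0,-90],"delta_rot":[0,0,0],"hand":1},{"xyz":[0,0,-130],"delta_rot":[0,0,0],"hand":1}]';python3 - <<'E'
from h import *
s=bot.read_state();print(s["position"],tool(s["tcp_rot"],s["position"],[.5633,.0459,.16],-82.46))
E
```

```text
time_s: 15.4
position: [0.5735, -0.3153, 0.1595]
tcp_rot: [[0.999, 0.054, 0.0], [0.054, -0.999, -0.0], [0.0, 0.0, -1.0]]
force: [0.7, 0.1, -3.1]
opening: 0.152
grasp_force: 30.0
[ 0.5734527  -0.31527966  0.15946948] (array([   9.3, -361.2,   -0.6]), array([ 0.0002, -0.0003, -0.0778]))
```

```bash
python3 -m handwheel '[{"xyz":[1,-15,0],"delta_rot":[0,0,-0.01],"hand":1},{"xyz":[2,-50,0],"delta_rot":[0,0,-0.02],"hand":1},{"xyz":[3,-95,0],"delta_rot":[0,0,-0.03],"hand":1},{"xyz":[4,-140,0],"delta_rot":[0,0,-0.04],"hand":1},{"xyz":[5,-185,0],"delta_rot":[0,0,-0.05],"hand":1}]';python3 -m handwheel '[{"xyz":[1,-45,0],"delta_rot":[0,0,-0.01],"hand":1},{"xyz":[2,-90,0],"delta_rot":[0,0,-0.02],"hand":1},{"xyz":[3,-130,0],"delta_rot":[0,0,-0.028],"hand":1},{"xyz":[4,-160,0],"delta_rot":[0,0,-0.028],"hand":1},{"xyz":[4,-173,0],"delta_rot":[0,0,-0.028],"hand":1}]';python3 -m handwheel '[{"xyz":[0,0,0],"delta_rot":[0,0,0],"hand":1},{"xyz":[0,0,0],"delta_rot":[0,0,0],"hand":1},{"xyz":[0,0,0],"delta_rot":[0,0,0],"hand":1},{"xyz":[0,0,0],"delta_rot":[0,0,0],"hand":1},{"xyz":[0,0,0],"delta_rot":[0,0,0],"hand":1}]';python3 - <<'E'
from h import *
s=bot.read_state();print(s["position"],tool(s["tcp_rot"],s["position"],[.5633,.0459,.12],-82.46))
E
```

```text
time_s: 16.02
position: [0.5666, -0.1274, 0.1558]
tcp_rot: [[0.995, 0.104, -0.004], [0.104, -0.995, 0.002], [-0.004, -0.003, -1.0]]
force: [0.9, -1.2, -3.0]
opening: 0.156
grasp_force: 30.0
time_s: 16.65
position: [0.5523, 0.0445, 0.1562]
tcp_rot: [[0.991, 0.134, -0.004], [0.134, -0.991, 0.001], [-0.004, -0.001, -1.0]]
force: [0.3, 0.6, -3.6]
opening: 0.157
grasp_force: 30.0
time_s: 17.27
position: [0.5547, 0.0416, 0.1576]
tcp_rot: [[0.991, 0.131, 0.0], [0.131, -0.991, -0.0], [0.0, 0.0, -1.0]]
force: [-0.3, -0.8, -2.7]
opening: 0.156
grasp_force: 30.0
[0.55472311 0.04157492 0.15761241] (array([ 9.1, -3.2, 37.6]), array([ 0.    , -0.0001, -0.0006]))
```

```bash
python3 -m handwheel '[{"xyz":[5,-2,5],"delta_rot":[0,0,0],"hand":1},{"xyz":[9,-3,15],"delta_rot":[0,0,0],"hand":1},{"xyz":[9,-3,30],"delta_rot":[0,0,0],"hand":1},{"xyz":[9,-3,38],"delta_rot":[0,0,0],"hand":1},{"xyz":[9,-3,38],"delta_rot":[0,0,0],"hand":1}]';python3 -m handwheel '[{"xyz":[0,0,0],"delta_rot":[0,0,0],"hand":1},{"xyz":[0,0,0],"delta_rot":[0,0,0],"hand":1},{"xyz":[0,0,0],"delta_rot":[0,0,0],"hand":1},{"xyz":[0,0,0],"delta_rot":[0,0,0],"hand":1},{"xyz":[0,0,0],"delta_rot":[0,0,0],"hand":1}]';python3 - <<'E'
from h import *
s=bot.read_state();print(s["position"],tool(s["tcp_rot"],s["position"],[.5630,.0460,.082],-82.46))
E
```

```text
time_s: 17.9
position: [0.5622, 0.0464, 0.1183]
tcp_rot: [[0.991, 0.131, -0.003], [0.131, -0.991, 0.0], [-0.003, -0.001, -1.0]]
force: [0.4, 0.2, -3.9]
opening: 0.156
grasp_force: 30.0
time_s: 18.52
position: [0.5632, 0.0462, 0.1197]
tcp_rot: [[0.991, 0.131, 0.0], [0.131, -0.991, -0.0], [0.0, 0.0, -1.0]]
force: [-0.1, 0.1, -3.1]
opening: 0.159
grasp_force: 30.0
[0.5631961  0.04622448 0.11972598] (array([-0.2,  0.2, 37.7]), array([ 0.    , -0.0002,  0.0002]))
```

Descending in two slow stages: first to about 22 mm clearance, then to about 12.5 mm.

```bash
python3 -m handwheel '[{"xyz":[0,0,4],"delta_rot":[0,0,0],"hand":1},{"xyz":[0,0,11],"delta_rot":[0,0,0],"hand":1},{"xyz":[0,0,18],"delta_rot":[0,0,0],"hand":1},{"xyz":[0,0,24],"delta_rot":[0,0,0],"hand":1},{"xyz":[0,0,28],"delta_rot":[0,0,0],"hand":1}]';python3 -m handwheel '[{"xyz":[0,0,3],"delta_rot":[0,0,0],"hand":1},{"xyz":[0,0,6],"delta_rot":[0,0,0],"hand":1},{"xyz":[0,0,8],"delta_rot":[0,0,0],"hand":1},{"xyz":[0,0,9],"delta_rot":[0,0,0],"hand":1},{"xyz":[0,0,9],"delta_rot":[0,0,0],"hand":1}]';python3 - <<'E'
from h import *
s=bot.read_state();print(s["position"],tool(s["tcp_rot"],s["position"],[.5630,.0460,.082],-82.46))
np.save("pics/P5.npy",P("wrist"))
a=[vision.capture(n)[:,:,::-1].copy() for n in("wrist","scene","side")]
for n,i in zip("wcs",a): cv2.imwrite(f"pics/f{n}.png",i)
f=lambda i,k:cv2.resize(i,None,fx=k,fy=k,interpolation=cv2.INTER_CUBIC)
cv2.imwrite("pics/f.png",np.vstack([f(a[0][150:270,170:370],4)[:300],np.hstack([f(a[1][190:265,255:355],4),f(a[2][205:280,220:320],4)])][:2]))
E
```

```text
time_s: 19.15
position: [0.563, 0.0463, 0.0909]
tcp_rot: [[0.991, 0.131, -0.001], [0.131, -0.991, 0.0], [-0.001, -0.0, -1.0]]
force: [0.4, 0.2, -3.4]
opening: 0.159
grasp_force: 30.0
time_s: 19.77
position: [0.5632, 0.0462, 0.0826]
tcp_rot: [[0.991, 0.131, 0.0], [0.131, -0.991, -0.0], [0.0, 0.0, -1.0]]
force: [-0.6, 0.0, -3.3]
opening: 0.157
grasp_force: 30.0
[0.56318241 0.04622322 0.08260435] (array([-0.2,  0.2,  0.6]), array([ 0.    , -0.    ,  0.0002]))
```

View pics/f.png

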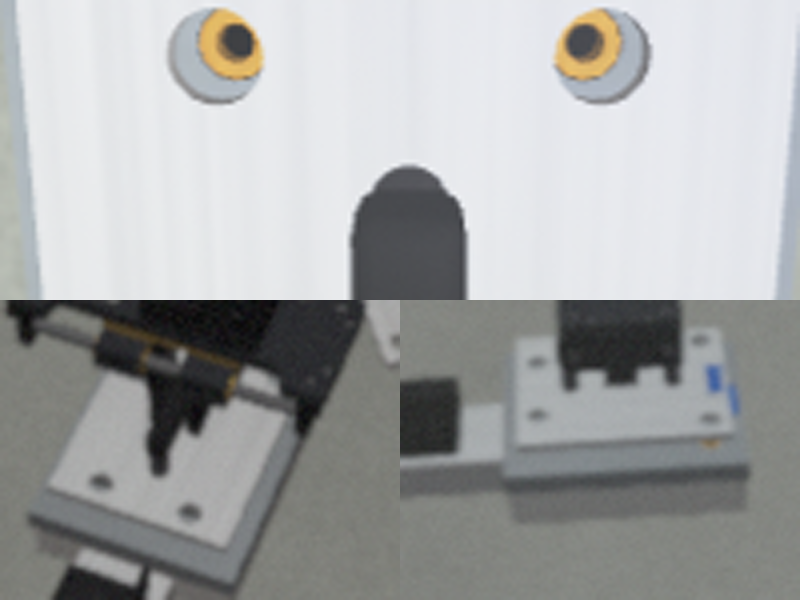

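The wrist crop shows both back threads through the holes, symmetric and shifted as parallax would cause. The side view shows a gap, with both blue marks at the front. I'll measure it from the pixels.

Run:
```python
from h import *
Pm=np.load("pics/P5.npy")
a=np.radians(7.54);Rh=np.array([[np.cos(a),-np.sin(a)],[np.sin(a),np.cos(a)]])
for k,h,t in [("BL",(224.2,163.8),(229.0,160.6)),("BR",(320.5,163.8),(315.8,160.6))]:
    H=onz(Pm,h,.064);T=onz(Pm,t,.045);print(k,H,T,"thread-hole in housing axes mm",((T-H)@Rh*1000).round(2))
for z in(.058,.064,.070):
    print(z,np.linalg.norm(onz(Pm,(224.2,163.8),z)-onz(Pm,(320.5,163.8),z)))
```

```text
BL [0.6152984  0.08085871] [0.61500004 0.08067258] thread-hole in housing axes mm [-0.32 -0.15]
BR [0.62268476 0.02560121] [0.62236708 0.02556065] thread-hole in housing axes mm [-0.32  0.  ]
0.058 0.057683269204417756
0.064 0.05574898516389418
0.07 0.05381470112337061
```

Hole and thread agree within 0.4 mm, and the hole spacing matches the expected 12–13 mm gap. I'll hold briefly and hand in.

```bash
python3 -m handwheel '[{"xyz":[0,0,0],"delta_rot":[0,0,0],"hand":1},{"xyz":[0,0,0],"delta_rot":[0,0,0],"hand":1},{"xyz":[0,0,0],"delta_rot":[0,0,0],"hand":1},{"xyz":[0,0,0],"delta_rot":[0,0,0],"hand":1},{"xyz":[0,0,0],"delta_rot":[0,0,0],"hand":1}]' && python3 -c "
from rig import workorder;print(workorder.hand_in())"
```

```text
time_s: 20.55
position: [0.5632, 0.0462, 0.0826]
tcp_rot: [[0.991, 0.131, -0.0], [0.131, -0.991, 0.0], [-0.0, -0.0, -1.0]]
force: [-0.6, 0.3, -2.6]
opening: 0.157
grasp_force: 30.0
the job is handed in; nothing more can be done
None
```

I've handed the job in at 20.6 s (the hand-in returned no verdict): the blue block is home in the blue slot, and the cover is held still about 13 mm above the housing, blue mark to the front, its two back holes measured within 0.4 mm of their threads and the front two expected to match from the pose fit.

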